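# Set a packed carton in the parcel length gauge

### The arm

A 7-joint arm with a two-finger parallel gripper is mounted at the origin on the work surface. World frame = base frame: x ahead of the robot, y to its left, z up, the work surface at z = 0. Lengths are in m, angles in rad, forces in N, time in s.
With the tool pointing down it reaches from about 0.425 to 0.925 m from the base axis. Payload 6.8 kg.
Tool frame: the origin (TCP) lies midway between the tips of the shut fingers; the grasp point (between the pads) lies r.grasp_offset behind it (r.grasp_offset is the distance from the TCP to the grasp point, in m); z points along the fingers, y is the direction in which the jaws open and shut (so a half turn about z gives the same grasp; the last joint's range is limited). The gripper opens to 85 mm and grips with 20 to 120 N. Pads are 22 mm wide; open, the fingers measure 114 mm over their backs; the gripper's body (76 mm by 85 mm) begins 54 mm behind the grasp point. The pads swing forward as they close: fully open they stand 13 mm farther back than shut.
Start: joints at [1.182, 0.477, 0.022, 1.555, -0.011, 1.109, -0.083], TCP at [0.187, -0.649, 0.231] pointing down, gripper open.
Joint ranges: [-2.96, 2.96], [-0.34, 2.1], [-1.41, 1.46], [0.24, 2.44], [-1.37, 4.51], [0.17, 1.92], [-2.96, 2.96]. Speed limits (rad/s): [2.39, 2.39, 3.14, 3.14, 3.14, 3.14, 3.14].

### API

Orientations are given as a rotation vector (axis times angle).
In Python, from bench import r gives the robot as it stands. The module is installed in compiled form; this text tells all that it offers.
- The arm moves only by the tool send_rows, never from a script. Its argument "moves" is one flat list of numbers, 4 for each row, row after row: the shift along the tool's x, y, z in mm, then the turn about the tool's z in degrees. A call has 1 to 8 rows; each row is the pose to reach, as a shift and turn from the pose commanded when the call began, along the tool's axes at that moment; what a row does not reach only later rows make up. A row lasts 1/8 s, in which the tool goes at most 62.5 mm and 10.7 degrees, less where a joint would pass 70% of its speed; a pose out of reach is approached as far as the arm can. A call with a gripper value outside its range is refused whole. "hand" is the closure, from 0 (fully open) to 1 (shut), set as the call begins (left out, the last holds). The fingers move at their own pace and stop on an object; "newtons" is the grip in N (left out, the last holds). Time passes only in rows, so rows that repeat a pose let the fingers close. It gives the time, the measured TCP pose, the force and the opening at its end, in the units of the state.
- r.get_obs(): the state, without advancing time (a new reading comes with each control period).
- r.grab_frame(name): name is "scene" or "top" or "wrist"; returns a dict with "img" (384x512x3 uint8, red, green, blue), "mtx" (3x3 intrinsics, pixels), "world_to_cam" (4x4, takes a point from world to camera coordinates). Camera axes: x right, y up, looking along -z (the intrinsics and any distortion apply to the point x, -y, -z); pixel columns grow to the right and rows downward; lengths in m; the calibration is good to about 2 mm. A picture is of the moment at which its call begins. There is no depth.
- r.hand_in(): hands the job in, once; it reports no verdict.
The state is a dict: "clock": time; "joints": joint angles; "qvel": joint speeds; "tau": joint torques, N m; "tcp_pos": TCP position; "orientation": TCP orientation; "contact_force": force on the tool from outside, world axes, zero at the start; "moment": the same for the moment, N m; "grip_width": finger opening in m.
Only numpy, scipy, OpenCV 4.12 (cv2) and the standard library are available. Lean on these libraries where they do the work, as an engineer would, in place of code of your own. Each camera call takes 0.05 s, during which the arm holds its last target.

### The job

Set the closed carton that stands in front of the parcel length gauge ready for measuring: push it along the bench until one long side lies flat along the fence and its end is up against the fixed end stop, and push the gauge's sliding stop up until it touches the carton's other end. Just push gently with the fingertips - do not grip or lift the carton or the sliding stop - and leave the jars and other things on the bench undisturbed.

Things in the scene. Friction and masses are not known exactly. Their poses are not given: they have to be found in the camera images.
- carton: Closed yellow carton, loose and flat on the bench in front of the gauge: 120 (own x) x 180 (own y) x 70 mm high; 0.28 to 0.56 kg, 4 to 15 N to push (more while rubbing along the fence). Origin: centre of its underside. Starts 25 to 75 mm off the fence, 40 to 140 mm short of the end stop, up to 17 degrees askew. Its +x long side goes to the fence, its +y end to the end stop.
- gauge_corner (a point): Inside corner of the gauge at bench level, where the faces of fence and fixed end stop meet. Dark bare steel, fixed to the bench; place and angle vary. Axes: x square through the fence, away from the robot; y along the fence towards the end stop; z up. The work lies at negative x and y. With the carton home its origin is at x = -60, y = -90 mm here.
- gauge: The gauge's fence, a rail 45 mm high and 12 mm thick with a scale along its top. Origin: on the face towards the robot, at bench level, 220 mm from the corner; axes as gauge_corner. The face reaches from y = -310 to the end stop at y = 220 mm. The end stop is a plate 45 mm high, 14 mm thick, standing out from the fence to x = -110 mm.
- slide_stop: Sliding stop: steel plate square to the fence, 12 mm thick, reaching 120 mm out from it, top edge at 62 mm; rides on a black saddle on the fence (60 mm long, behind the plate; knob top at 80 mm). Origin: on its measuring face (towards the carton), at the fence's foot; axes as gauge_corner. Slides only along y, about 2 N drag, stays where left. Starts 400 to 460 mm from the end stop.
- stop_back (a point): Where to push the sliding stop: on the plate's flat back face (the side away from the carton), 75 mm out from the fence (x = -75, y = -12 mm from the sliding stop's origin), 40 mm above the bench. That face is free of the saddle and its brace from 55 to 120 mm out. Axes as gauge_corner; push towards +y.
- jar_a: Bystander: glass jar with black lid, 60 mm diameter, 95 mm high, on the bench just beyond the end stop. Origin: centre of its underside.
- jar_b: Bystander: glass jar with black lid, 72 mm diameter, 115 mm high, behind the fence. Origin: centre of its underside.
- jar_c: Bystander: glass jar with black lid, 60 mm diameter, 95 mm high, beyond the sliding stop's end of the gauge. Origin: centre of its underside.
- jar_d: Bystander: glass jar with black lid, 72 mm diameter, 115 mm high, near the robot on its right. Origin: centre of its underside.
- lid: Bystander: spare black jar lid lying flat, 68 mm diameter, 17 mm high, in front of the sliding stop. Origin: centre of its underside.
- tape_roll: Bystander: roll of packing tape lying flat, open in the middle, 100 mm diameter, 48 mm high, near the robot on its left. Origin: centre of its underside.
There are look-alikes about, which are no part of the job. What is shaped like the carton but pink is not meant.

How it is judged:
By the outcome, as a careful person would: the job done as asked, in the order asked, and still so for the second after the job is handed in, with the robot touching nothing.
It also fails if it takes over 70 s, if anything falls off the work surface, if the arm or the gripper's body presses on something with over 40 N, if the wrist force passes 120 N, or if a joint passes its speed limit or range.

## Working session

There is one attempt and no reset: what is moved stays moved. The work goes in short steps, Python scripts to look and compute and a tool call to move; the robot and the scene stay as the last step left them, time stands still between calls to the robot, and variables do not carry over. Pictures are saved under pics/ and viewed, and the job is handed in when it is done.

Besides the shell and the picture viewer there is one more tool, called as a command line: name --argument value ..., lists and objects as JSON in quotes. send_rows: Moves the arm, as the interface text tells. Its arguments: {"type":"object","properties":{"moves":{"type":"array"},"hand":{"type":"number"},"newtons":{"type":"number"}},"required":["moves"]}

```bash
mkdir -p pics
python3 - <<'E'
from bench import r
import cv2,numpy as np
for n in ("scene","top"):
    f=r.grab_frame(n); cv2.imwrite(f"pics/{n}0.png",f["img"][:,:,::-1]); np.savez(f"{n}0.npz",**f)
    print(n,f["mtx"].round(1).tolist(),f["world_to_cam"].round(3).tolist(), [k for k in f])
o=r.get_obs(); print({k:np.round(v,3) for k,v in o.items()}, r.grasp_offset)
E
```

```text
scene [[366.0, 0.0, 253.8], [0.0, 366.0, 186.8], [0.0, 0.0, 1.0]] [[-0.857, 0.516, 0.004, 0.414], [-0.383, -0.64, 0.666, 0.173], [0.346, 0.569, 0.746, -1.483], [0.0, 0.0, 0.0, 1.0]] ['img', 'mtx', 'world_to_cam']
top [[361.2, 0.0, 253.3], [0.0, 361.2, 189.9], [0.0, 0.0, 1.0]] [[-0.019, -1.0, -0.016, 0.042], [0.983, -0.021, 0.184, -0.498], [-0.184, -0.012, 0.983, -0.998], [0.0, 0.0, 0.0, 1.0]] ['img', 'mtx', 'world_to_cam']
{'clock': np.float64(0.1), 'joints': array([ 1.182,  0.478,  0.022,  1.556, -0.011,  1.109, -0.083]), 'qvel': array([ 0.001, -0.003, -0.   , -0.002,  0.   ,  0.002,  0.002]), 'tau': array([ 5.0000e-03, -5.9776e+01,  1.6140e+00, -2.8195e+01,  1.3000e-02,
        5.0000e-03, -0.0000e+00]), 'tcp_pos': array([ 0.187, -0.648,  0.23 ]), 'orientation': array([-3.109e+00, -4.390e-01,  1.000e-03]), 'contact_force': array([ 0.138,  0.289, -0.35 ]), 'moment': array([0.005, 0.008, 0.012]), 'grip_width': np.float64(0.085)} 0.0187
```

View pics/scene0.png

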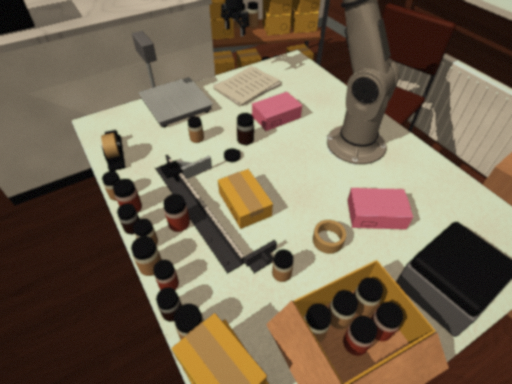

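View pics/top0.png

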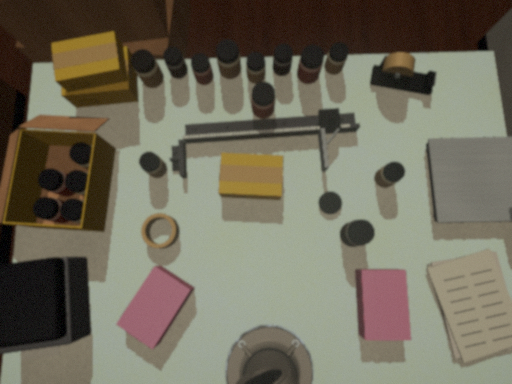

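```bash
cat > h.py <<'E'
import numpy as np,cv2
def ray(f,u,v,z=0.):
    K=f["mtx"];W=f["world_to_cam"];d=np.array([(u-K[0,2])/K[0,0],-(v-K[1,2])/K[1,1],-1.])
    R=W[:3,:3];c=-R.T@W[:3,3];d=R.T@d
    return (c+d*(z-c[2])/d[2])
def proj(f,p):
    W=f["world_to_cam"];q=W[:3,:3]@np.asarray(p,float)+W[:3,3];K=f["mtx"]
    return np.array([K[0,2]+K[0,0]*q[0]/-q[2],K[1,2]+K[1,1]*-q[1]/-q[2]])
E
python3 - <<'E'
import cv2,numpy as np
i=cv2.imread("pics/top0.png")[80:240,130:420]
cv2.imwrite("pics/top0z.png",cv2.resize(i,None,fx=2.75,fy=2.75,interpolation=cv2.INTER_CUBIC))
i=cv2.imread("pics/scene0.png")[100:290,90:360]
cv2.imwrite("pics/scene0z.png",cv2.resize(i,None,fx=2.9,fy=2.9,interpolation=cv2.INTER_CUBIC))
E
```

```text
(no output)
```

View pics/top0z.png

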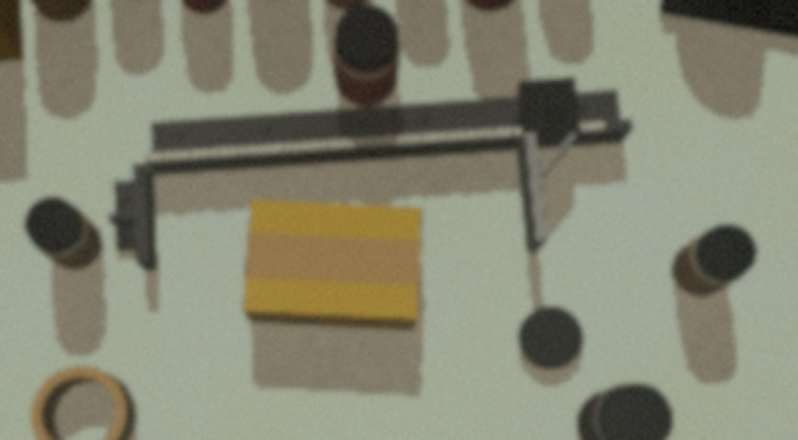

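View pics/scene0z.png

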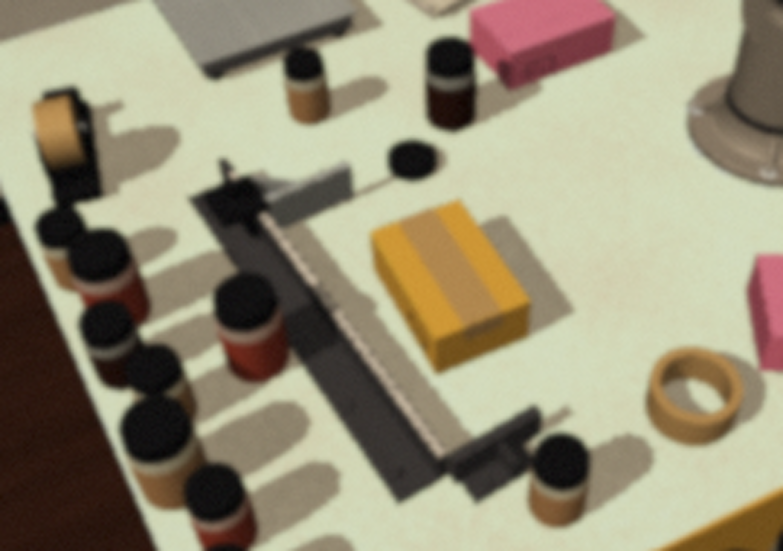

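Run:
```python
from h import *
f=dict(np.load("top0.npz")); s=dict(np.load("scene0.npz"))
c=lambda f:-f["world_to_cam"][:3,:3].T@f["world_to_cam"][:3,3]
print("cams",c(f).round(3),c(s).round(3))
Z=lambda a,b:(130+(a+.5)/2.75-.5,80+(b+.5)/2.75-.5)
def p(n,a,b,z):print(n,(1e3*ray(f,*Z(a,b),z)).round(0)[:2])
for n,a,b in [("tl",250,203),("tr",421,208),("br",415,319),("bl",246,313)]:p("carton "+n,a,b,.07)
p("fence top L",152,164,.045);p("fence top R",518,146,.045);
p("fence bot L",155,174,0);p("fence bot R",518,155,0)
p("endstop tip inner top",154,262,.045);p("endstop inner top corner",151,170,.045);p("endstop tip bottom",155,268,0)
p("slide plate tip L top",531,243,.062);p("slide root L",524,135,.062);p("tip R",540,243,.062)
p("lid",550,337,.017)
# scene
S=lambda a,b:(90+(a+.5)/2.9-.5,100+(b+.5)/2.9-.5)
def q(n,a,b,z):print("S",n,(1e3*ray(s,*S(a,b),z)).round(0)[:2])
for n,a,b in [("x-y-",459,201),("x-y+",530,303),("x+y+",437,336),("x+y-",372,236)]:q(n,a,b,.07)
q("endstop tip top",540,408,.045);q("slide tip top",350,165,.062)
# auto
im=f["img"];hsv=cv2.cvtColor(im,cv2.COLOR_RGB2HSV)
m=cv2.inRange(hsv,(8,90,120),(30,255,255));m[:140]=0;m[210:]=0;m[:,:210]=0;m[:,300:]=0
cn=max(cv2.findContours(m,0,1)[0],key=cv2.contourArea);r=cv2.minAreaRect(cn);print(r)
for b in cv2.boxPoints(r):print((1e3*ray(f,*b,.07)).round(0)[:2])
```

```text
cams [0.307 0.019 1.073] [0.933 0.741 0.989]
carton tl [603. 124.]
carton tr [594. -55.]
carton br [476. -45.]
carton bl [486. 128.]
fence top L [657. 233.]
fence top R [ 668. -164.]
fence bot L [661. 238.]
fence bot R [ 673. -172.]
endstop tip inner top [548. 229.]
endstop inner top corner [650. 234.]
endstop tip bottom [552. 237.]
slide plate tip L top [ 556. -169.]
slide root L [ 674. -168.]
tip R [ 555. -179.]
lid [ 463. -192.]
S x-y- [482. -43.]
S x-y+ [495. 135.]
S x+y+ [606. 122.]
S x+y- [599. -46.]
S endstop tip top [551. 244.]
S slide tip top [ 564. -175.]
((250.8289794921875, 173.811279296875), (62.87482452392578, 41.45808410644531), 2.815556764602661)
[488. 130.]
[609. 124.]
[596. -57.]
[475. -47.]
```

```bash
cat >> h.py <<'E'
from scipy.spatial.transform import Rotation as Ro
def st(r):
    o=r.get_obs();R=Ro.from_rotvec(o["orientation"]).as_matrix()
    print("t",round(float(o["clock"]),2),"tcp",(1e3*o["tcp_pos"]).round(1),"yaw",round(float(np.degrees(np.arctan2(R[1,0],R[0,0]))),2),"zax",R[:,2].round(3),"F",o["contact_force"].round(1),"grip",round(float(o["grip_width"]),4))
    return o,R
def tosh(r,targets):
    o,R=st(r)
    for t in targets:
        d=R.T@(np.array(t[:3],float)-1e3*o["tcp_pos"])
        y=np.degrees(np.arctan2(R[1,0],R[0,0]))
        print(t,"->",d.round(1),"turn",round(y-t[3],1) if len(t)>3 else "")
E
python3 - <<'E'
from bench import r
from h import *
f=dict(np.load("top0.npz"))
Z=lambda a,b:(130+(a+.5)/2.75-.5,80+(b+.5)/2.75-.5)
print("jar_d lid",ray(f,*Z(630,412),.115).round(3),"tape",ray(f,*Z(82,408),.048).round(3),ray(f,384,305,.07))
tosh(r,[(230,-590,231,0),(270,-535,231,0),(310,-485,231,0),(345,-430,231,0),(380,-380,231,0),(405,-325,231,-3),(425,-270,231,-3),(435,-210,231,-3)])
E
```

```text
jar_d lid [ 0.374 -0.245  0.115] tape [0.394 0.3   0.048] [ 0.17676991 -0.30932072  0.07      ]
t 0.1 tcp [ 186.9 -648.   230.4] yaw 16.09 zax [-0.001  0.002 -1.   ] F [ 0.1  0.3 -0.3] grip 0.0854
(230, -590, 231, 0) -> [ 57.5 -43.8  -0.5] turn 16.1
(270, -535, 231, 0) -> [111.2 -85.6  -0.5] turn 16.1
(310, -485, 231, 0) -> [ 163.5 -122.5   -0.4] turn 16.1
(345, -430, 231, 0) -> [ 212.3 -165.7   -0.4] turn 16.1
(380, -380, 231, 0) -> [ 259.8 -204.    -0.3] turn 16.1
(405, -325, 231, -3) -> [ 2.991e+02 -2.499e+02 -2.000e-01] turn 19.1
(425, -270, 231, -3) -> [ 3.336e+02 -2.972e+02 -1.000e-01] turn 19.1
(435, -210, 231, -3) -> [ 3.598e+02 -3.521e+02 -1.000e-01] turn 19.1
```

send_rows --moves '[45,-34,0,4,90,-69,0,8,140,-105,0,13,190,-146,0,16,235,-186,0,19,275,-226,0,19,315,-275,0,19,350,-325,0,19]' --hand 0.4

```text
clock: 1.1
tcp_pos: [0.4339, -0.2373, 0.2312]
orientation: [-3.141, 0.08, -0.0]
contact_force: [0.1, 0.2, -0.4]
grip_width: 0.0507
```

Run:
```python
from bench import r
from h import *
tosh(r,[(440,-150,231,-3),(440,43,231,-3.2),(440,43,15,-3.2)])
f=r.grab_frame("wrist"); cv2.imwrite("pics/w1.png",f["img"][:,:,::-1])
```

```text
t 1.1 tcp [ 433.9 -237.3  231.2] yaw -2.9 zax [ 0.  0. -1.] F [ 0.1  0.2 -0.4] grip 0.0507
(440, -150, 231, -3) -> [  1.7 -87.5   0.2] turn 0.1
(440, 43, 231, -3.2) -> [-8.100e+00 -2.802e+02  2.000e-01] turn 0.3
(440, 43, 15, -3.2) -> [  -8.1 -280.2  216.2] turn 0.3
```

send_rows --moves '[0,-60,0,0,-3,-120,0,0,-5,-180,0,0,-7,-235,0,0,-8,-280,0,0,-8,-280,0,0]'

```text
clock: 1.9
tcp_pos: [0.4393, 0.0441, 0.2314]
orientation: [-3.14, 0.069, -0.0]
contact_force: [-0.4, -0.8, 0.1]
grip_width: 0.051
```

Run:
```python
from bench import r
from h import *
st(r)
f=r.grab_frame("wrist"); cv2.imwrite("pics/w2.png",f["img"][:,:,::-1]);np.savez("w2.npz",**f)
f=r.grab_frame("top"); cv2.imwrite("pics/t2.png",f["img"][:,:,::-1])
```

```text
t 1.9 tcp [439.3  44.1 231.4] yaw -2.53 zax [ 0.     0.001 -1.   ] F [-0.4 -0.8  0.1] grip 0.051
```

View pics/w2.png

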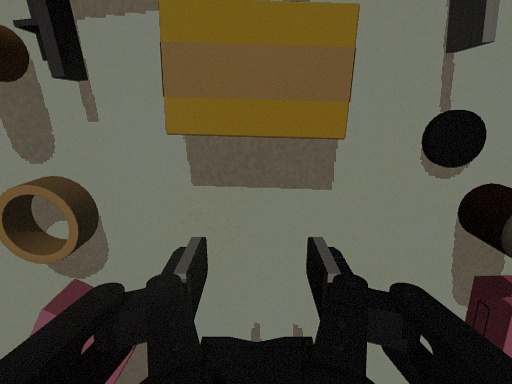

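Run:
```python
from bench import r
from h import *
f=dict(np.load("w2.npz"))
for n,u,v,z in [("tl",161,0,.07),("tr",359,4,.07),("bl",166,134,.07),("br",346,138,.07),("endstop tip top inner",78,80,.045),("tipbot",86,78,0),("slide tip near L",446,53,0)]:
    print(n,(1e3*ray(f,u,v,z)).round(1)[:2])
tosh(r,[(440,43,15,-3.0),(465,43,15,-3)])
```

```text
tl [604.7 121.8]
tr [593.8 -53.6]
bl [488.3 132.5]
br [476.5 -46.8]
endstop tip top inner [544.8 223.3]
tipbot [551.2 238.4]
slide tip near L [ 559.5 -176.9]
t 2.0 tcp [439.3  40.3 231.1] yaw -2.88 zax [-0.001 -0.    -1.   ] F [-0.2 -0.3 -0.2] grip 0.0512
(440, 43, 15, -3.0) -> [  0.6  -2.9 216.1] turn 0.1
(465, 43, 15, -3) -> [ 25.6  -4.1 216.1] turn 0.1
```

send_rows --moves '[0,-3,45,0,0,-3,95,1,0,-3,150,1,0,-3,195,1,0,-3,216,1,10,-3,216,1,18,-3,216,1,18,-3,216,1]'

```text
clock: 3.0
tcp_pos: [0.4599, 0.0425, 0.0165]
orientation: [-3.139, 0.11, -0.005]
contact_force: [0.2, -0.2, 0.2]
grip_width: 0.0512
```

Run:
```python
from bench import r
from h import *
st(r)
f=r.grab_frame("wrist"); cv2.imwrite("pics/w3.png",f["img"][:,:,::-1]);np.savez("w3.npz",**f)
```

```text
t 3.0 tcp [459.9  42.5  16.5] yaw -4.0 zax [ 0.003  0.    -1.   ] F [ 0.2 -0.2  0.2] grip 0.0512
```

View pics/w3.png

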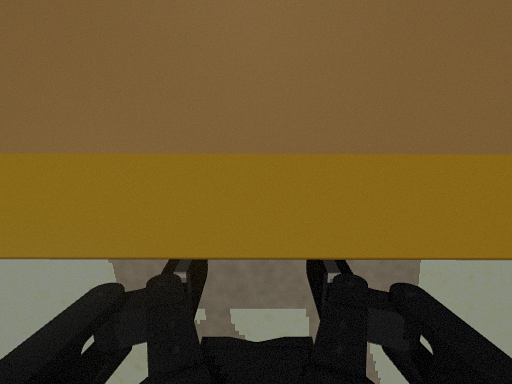

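send_rows --moves '[7,0,1,0,13,-1,2,0,19,-1,2,-1,25,-2,2,-2,31,-2,2,-3,37,-3,2,-4,43,-3,2,-5,48,-3,2,-5.6]'

```text
clock: 4.05
tcp_pos: [0.5062, 0.0426, 0.0133]
orientation: [-3.141, -0.048, -0.0]
contact_force: [-2.5, 0.1, 0.0]
grip_width: 0.0514
```

Run:
```python
from bench import r
from h import *
st(r)
f=r.grab_frame("wrist"); cv2.imwrite("pics/w4.png",f["img"][:,:,::-1]);np.savez("w4.npz",**f)
f=r.grab_frame("top"); cv2.imwrite("pics/t4.png",f["img"][:,:,::-1]);np.savez("t4.npz",**f)
```

```text
t 4.05 tcp [506.2  42.6  13.3] yaw 1.74 zax [ 0.  0. -1.] F [-2.5  0.1  0. ] grip 0.0514
```

View pics/t4.png

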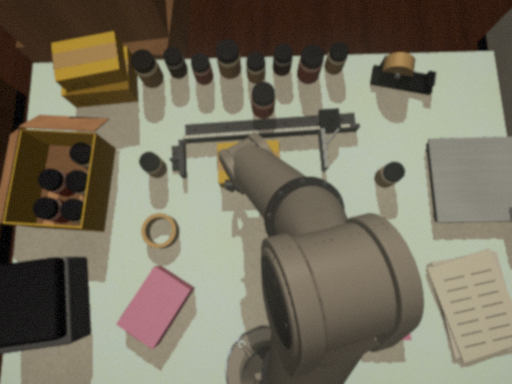

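View pics/w4.png

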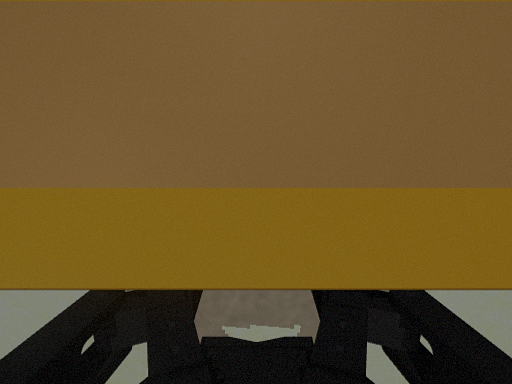

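Run:
```python
from h import *
f=dict(np.load("w4.npz"))
for u in (20,256,490): print((1e3*ray(f,u,290,.07)).round(1))
```

```text
[517.2 121.1  70. ]
[519.6  43.4  70. ]
[521.9 -33.6  70. ]
```

send_rows --moves '[5,0,0,0,10,0,0,0,15,0,0,0,19,0,0,0,19,0,0,0]'

```text
clock: 4.78
tcp_pos: [0.5258, 0.0432, 0.0135]
orientation: [-3.141, -0.046, -0.002]
contact_force: [0.2, 0.9, 0.6]
grip_width: 0.0512
```

Run:
```python
from bench import r
from h import *
st(r)
f=r.grab_frame("wrist"); cv2.imwrite("pics/w5.png",f["img"][:,:,::-1]);np.savez("w5.npz",**f)
for u in (20,256,490): print((1e3*ray(f,u,290,.07)).round(1))
f=r.grab_frame("scene"); cv2.imwrite("pics/s5.png",cv2.resize(f["img"][100:290,90:360,::-1],None,fx=2.9,fy=2.9,interpolation=2));np.savez("s5.npz",**f)
```

```text
t 4.78 tcp [525.8  43.2  13.5] yaw 1.68 zax [ 0.002  0.    -1.   ] F [0.2 0.9 0.6] grip 0.0512
[536.7 121.9  70. ]
[539.  44.  70.]
[541.2 -33.1  70. ]
```

View pics/s5.png

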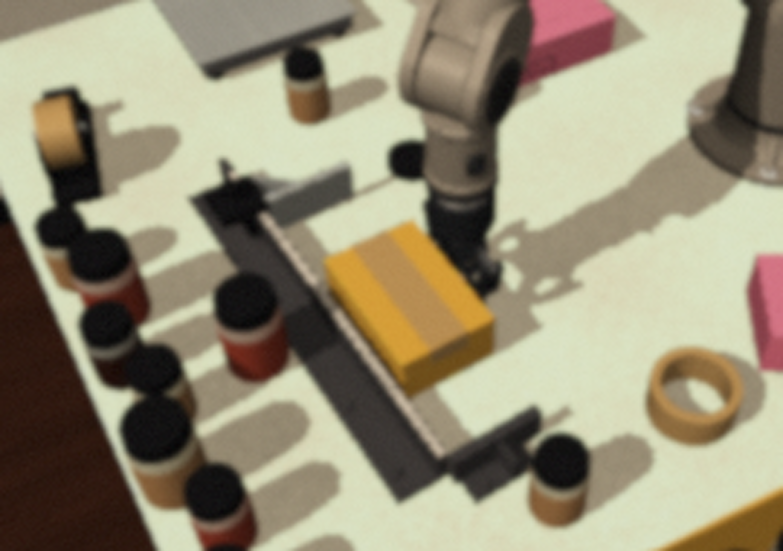

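View pics/w5.png

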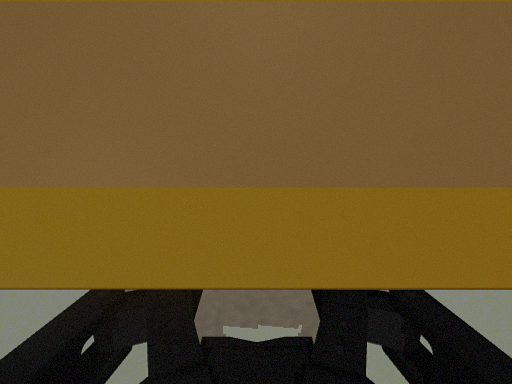

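Run:
```python
from bench import r
from h import *
o,R=st(r);print(o["joints"].round(2))
tosh(r,[(495,43,13,2),(495,20,120,2),(601,-95,140,91.6),(601,-95,15,91.6)])
```

```text
t 4.88 tcp [525.6  43.2  13.5] yaw 1.68 zax [ 0.001  0.    -1.   ] F [-0.9  0.4  0.1] grip 0.0513
[ 0.05  0.57 -0.31  2.04  0.31  0.57 -2.02]
t 4.88 tcp [525.6  43.2  13.5] yaw 1.68 zax [ 0.001  0.    -1.   ] F [-0.9  0.4  0.1] grip 0.0513
(495, 43, 13, 2) -> [-30.6  -0.7   0.5] turn -0.3
(495, 20, 120, 2) -> [ -31.1   22.3 -106.5] turn -0.3
(601, -95, 140, 91.6) -> [  71.5  140.3 -126.4] turn -89.9
(601, -95, 15, 91.6) -> [ 71.3 140.4  -1.4] turn -89.9
```

send_rows --moves '[-15,0,0,0,-30,0,-15,0,-33,0,-60,0,-33,10,-115,-8,-10,40,-130,-18,15,75,-130,-28,40,105,-130,-38,60,130,-130,-48]'

```text
clock: 5.88
tcp_pos: [0.5884, -0.0865, 0.1432]
orientation: [2.847, 1.327, -0.001]
contact_force: [0.8, 0.1, -0.5]
grip_width: 0.0515
```

Run:
```python
from bench import r
from h import *
tosh(r,[(601,-95,140,91.6),(601,-95,15,91.6)])
f=r.grab_frame("scene"); cv2.imwrite("pics/s6.png",cv2.resize(f["img"][100:290,90:360,::-1],None,fx=2.9,fy=2.9,interpolation=2));np.savez("s6.npz",**f)
```

```text
t 5.88 tcp [588.4 -86.5 143.2] yaw 49.97 zax [-0.    -0.001 -1.   ] F [ 0.8  0.1 -0.5] grip 0.0515
(601, -95, 140, 91.6) -> [ 1.6 15.1  3.2] turn -41.6
(601, -95, 15, 91.6) -> [  1.7  15.1 128.2] turn -41.6
```

View pics/s6.png

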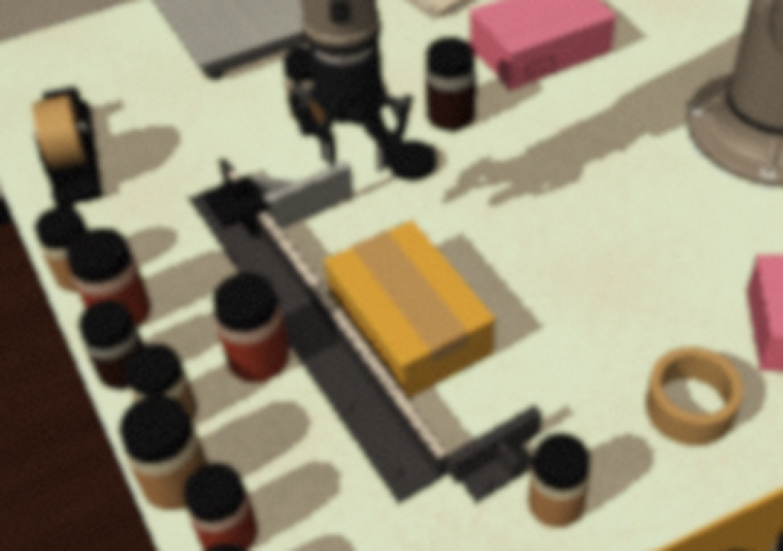

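send_rows --moves '[0,4,0,-10,1,9,0,-20,2,15,0,-30,2,15,0,-40,2,15,0,-41.6,2,15,0,-41.6]'

```text
clock: 6.68
tcp_pos: [0.6007, -0.0931, 0.1432]
orientation: [-2.199, -2.243, 0.001]
contact_force: [-0.4, 0.0, -0.3]
grip_width: 0.0512
```

Run:
```python
from bench import r
from h import *
st(r)
f=r.grab_frame("wrist"); cv2.imwrite("pics/w6.png",f["img"][:,:,::-1]);np.savez("w6.npz",**f)
```

```text
t 6.67 tcp [600.7 -93.1 143.2] yaw 91.13 zax [-0. -0. -1.] F [-0.4  0.  -0.3] grip 0.0512
```

View pics/w6.png

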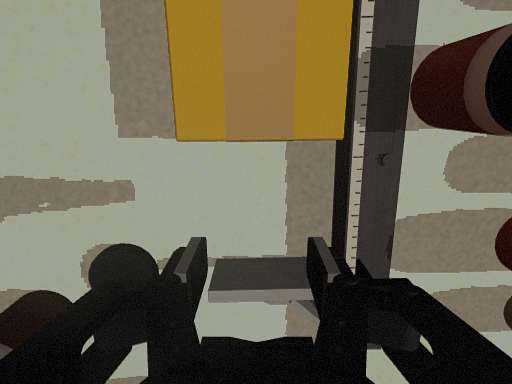

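Run:
```python
from h import *
from bench import r
f=dict(np.load("w6.npz"))
g=cv2.cvtColor(f["img"],cv2.COLOR_RGB2GRAY)
print(g[245,322:375].tolist());print(g[145,322:375].tolist());
for n,u,v,z in [("cl",177,140,.07),("cr",344,139,.07),("tl",166,2,.07),("tr",353,2,.07),("plate top far edge L",216,258,.062),("plate top near L",208,300,.0),("R",307,258,.062)]:
    print(n,(1e3*ray(f,u,v,z)).round(1)[:2])
```

```text
[56, 58, 58, 55, 50, 118, 120, 122, 125, 48, 12, 24, 10, 18, 19, 25, 24, 11, 8, 17, 2, 9, 27, 43, 99, 154, 149, 150, 153, 150, 152, 153, 154, 152, 132, 54, 48, 52, 51, 49, 47, 50, 56, 54, 49, 50, 50, 51, 54, 51, 52, 49, 44]
[113, 115, 111, 116, 115, 117, 112, 108, 108, 116, 113, 110, 114, 93, 29, 24, 25, 21, 27, 22, 26, 26, 24, 21, 20, 20, 22, 22, 32, 48, 72, 150, 154, 151, 149, 153, 126, 124, 126, 128, 127, 160, 65, 52, 52, 52, 53, 47, 54, 53, 51, 51, 54]
cl [542.3 -44.7]
cr [660.9 -41.6]
tl [540.1  41.2]
tr [657.8  43.5]
plate top far edge L [ 567.1 -141.9]
plate top near L [ 548.6 -227.4]
R [ 642.6 -140.3]
```

Run:
```python
from h import *
from bench import r
f=dict(np.load("w6.npz"))
P=lambda u,v,z:(1e3*ray(f,u,v,z)).round(1)[:2]
print("fence bottom",P(331,245,0),P(335.5,145,0)); print("fence top",P(345.5,245,.045),P(352,145,.045))
print("plate bottom",P(216,258,0),P(307,258,0),"top edge",P(208,290,.062),P(310,287,.062))
tosh(r,[(601,-90,15,91.6)])
```

```text
fence bottom [ 678.8 -157.9] [673.7 -54.2]
fence top [ 678.9 -136. ] [675.  -48.7]
plate bottom [ 558.4 -175.4] [ 654.8 -173.5] top edge [ 559.7 -172.5] [ 647.  -167.8]
t 6.72 tcp [600.9 -93.1 143.3] yaw 91.15 zax [-0. -0. -1.] F [-0.4  0.2 -0. ] grip 0.0514
(601, -90, 15, 91.6) -> [  3.2   0.2 128.3] turn -0.5
```

Run:
```python
from h import *
f=dict(np.load("top0.npz"));g=cv2.cvtColor(f["img"],cv2.COLOR_RGB2GRAY).astype(float)
from numpy import polyfit
A=[];B=[];C=[]
for u in list(range(188,318,4)):
    col=g[118:160,u]; k=np.argmax(col[8:24])+8   # light strip
    # dark below strip
    d=np.argmin(col[k:k+8])+k
    def cross(a,b):
        lv=(col[a]+col[b])/2
        for i in range(a,b):
            if (col[i]-lv)*(col[i+1]-lv)<=0:return i+(col[i]-lv)/(col[i]-col[i+1])
    e=min(d+6,41)
    t=118+cross(k,d); bt=118+(cross(d,d+4) or np.nan)
    A.append(ray(f,u,t,.045)[:2]*1e3);B.append(ray(f,u,bt,0)[:2]*1e3)
    if u%20==0: print(u,col.astype(int).tolist(),k,d)
for X in (A,B):
    X=np.array(X);X=X[~np.isnan(X).any(1)];p=polyfit(X[:,1],X[:,0],1);res=X[:,0]-np.polyval(p,X[:,1])
    ok=abs(res)<2.5;p=polyfit(X[ok,1],X[ok,0],1);print("slope deg",np.degrees(np.arctan(p[0])),"x at y=236,50,-150",np.polyval(p,[236,50,-150]),res.std(),ok.sum())
```

```text
200 [162, 161, 163, 160, 149, 121, 85, 67, 66, 68, 65, 65, 65, 66, 70, 86, 118, 135, 135, 112, 74, 53, 50, 58, 78, 103, 118, 120, 125, 127, 127, 125, 123, 123, 125, 121, 124, 128, 135, 149, 159, 163] 17 22
220 [162, 160, 155, 136, 106, 77, 67, 64, 63, 62, 64, 62, 67, 70, 95, 123, 136, 121, 90, 61, 49, 46, 63, 93, 113, 120, 121, 120, 122, 122, 123, 122, 122, 127, 123, 122, 130, 139, 145, 153, 154, 148] 16 21
240 [159, 151, 124, 89, 69, 62, 64, 59, 64, 58, 60, 67, 81, 106, 130, 136, 115, 78, 50, 47, 50, 75, 97, 115, 123, 124, 123, 125, 122, 121, 120, 121, 119, 119, 125, 128, 126, 130, 129, 130, 128, 127] 15 19
260 [66, 64, 54, 47, 47, 46, 43, 47, 49, 48, 51, 63, 83, 95, 90, 72, 51, 39, 45, 54, 85, 103, 117, 120, 119, 120, 122, 120, 119, 121, 118, 120, 119, 122, 127, 138, 138, 133, 129, 127, 131, 127] 23 30Traceback (most recent call last):
  File "<stdin>", line 14, in <module>
TypeError: unsupported operand type(s) for +: 'int' and 'NoneType'
```

Run:
```python
from h import *
f=dict(np.load("top0.npz"));g=cv2.cvtColor(f["img"],cv2.COLOR_RGB2GRAY).astype(float)
A=[];B=[]
for u in list(range(190,248,3))+list(range(278,316,3)):
    r0=round(137-(u-200)*.072)
    col=g[:,u]; d=r0+2+np.argmin(col[r0+2:r0+8]); 
    def cr(rows,lv):
        for a,b in zip(rows[:-1],rows[1:]):
            if col[a]<lv<=col[b]: return a+(b-a)*(lv-col[a])/(col[b]-col[a])
        return np.nan
    A.append(ray(f,u,cr(range(d,d-7,-1),90),.045)[:2]*1e3) if not np.isnan(cr(range(d,d-7,-1),90)) else 0
    t=cr(range(d,d-7,-1),90)
    b=cr(range(d,d+7),85)
    ta=t if not np.isnan(t) else 0
    if not np.isnan(b): B.append(ray(f,u,b,0)[:2]*1e3)
A=[a for a in A if not np.isscalar(a)]
# direct: rows descending gives pair interpolation with b=a-1
for X in (A,B):
    X=np.array(X);ok=np.ones(len(X),bool)
    for _ in range(3):
        p=np.polyfit(X[ok,1],X[ok,0],1);res=X[:,0]-np.polyval(p,X[:,1]);ok=abs(res)<2.5
    print(np.degrees(np.arctan(p[0])).round(2),np.polyval(p,[236,50,-50,-150]).round(1),res[ok].std(),ok.sum(),len(X))
```

```text
-2.84 [659.4 668.6 673.6 678.6] 0.1919573534700015 33 33
-2.7 [660.3 669.1 673.8 678.6] 0.3022908736801001 33 33
```

send_rows --moves '[2,0,45,-0.5,3,0,90,-1,3,0,115,-1.6,3,0,129,-1.6,8,0,129,-1.6,18,0,129,-1.6,24,0,129,-1.6,29,0,129,-1.6]'

```text
clock: 7.72
tcp_pos: [0.6011, -0.0635, 0.0151]
orientation: [2.164, 2.277, 0.001]
contact_force: [-0.0, -0.9, -0.2]
grip_width: 0.0512
```

Run:
```python
from bench import r
from h import *
st(r)
f=r.grab_frame("wrist"); cv2.imwrite("pics/w7.png",f["img"][:,:,::-1]);np.savez("w7.npz",**f)
```

```text
t 7.72 tcp [601.1 -63.5  15.1] yaw 92.91 zax [ 0.001 -0.    -1.   ] F [-0.  -0.9 -0.2] grip 0.0512
```

View pics/w7.png

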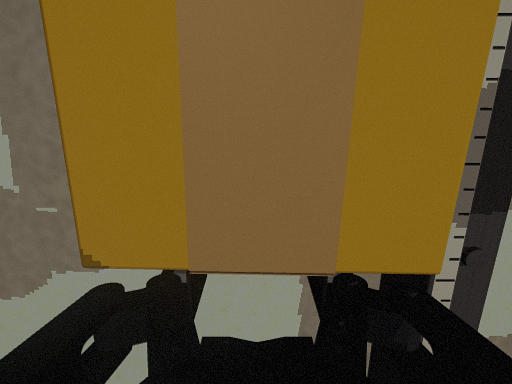

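send_rows --moves '[6,0,0,0,12,0,0,0,18,0,0,0,25,0,0,0,32,0,0,0,39,0,0,0,46,0,0,0,53,0,0,0]'

```text
clock: 8.78
tcp_pos: [0.5979, -0.0109, 0.0143]
orientation: [-2.165, -2.277, 0.0]
contact_force: [-0.3, -2.6, 0.8]
grip_width: 0.0512
```

Run:
```python
from bench import r
from h import *
st(r)
f=r.grab_frame("wrist"); cv2.imwrite("pics/w8.png",f["img"][:,:,::-1]);np.savez("w8.npz",**f)
f=r.grab_frame("scene"); cv2.imwrite("pics/s8.png",cv2.resize(f["img"][100:290,90:360,::-1],None,fx=2.9,fy=2.9,interpolation=2));np.savez("s8.npz",**f)
```

```text
t 8.78 tcp [597.9 -10.9  14.3] yaw 92.89 zax [-0. -0. -1.] F [-0.3 -2.6  0.8] grip 0.0512
```

View pics/w8.png

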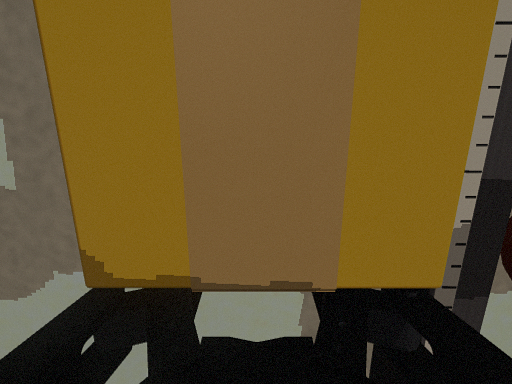

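View pics/s8.png

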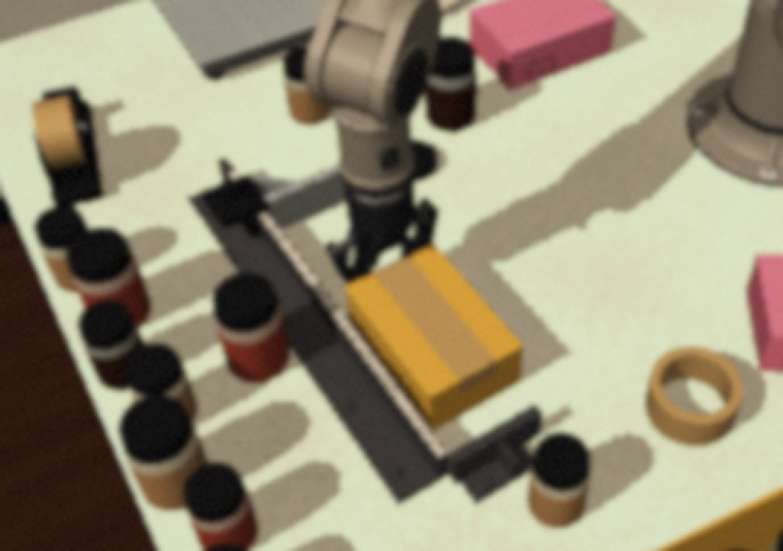

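send_rows --moves '[6,0,0,0,12,0,0,0,18,0,0,0,24,0,0,0,30,0,0,0,35,0,0,0,39,0,0,0,42,0,0,0]'

```text
clock: 9.88
tcp_pos: [0.5959, 0.0308, 0.0143]
orientation: [2.165, 2.277, -0.0]
contact_force: [-0.3, -1.9, -0.2]
grip_width: 0.0511
```

Run:
```python
from bench import r
from h import *
st(r)
f=r.grab_frame("scene"); cv2.imwrite("pics/s9.png",cv2.resize(f["img"][140:290,150:360,::-1],None,fx=3.8,fy=3.8,interpolation=2));np.savez("s9.npz",**f)
```

```text
t 9.88 tcp [595.9  30.8  14.3] yaw 92.89 zax [ 0. -0. -1.] F [-0.3 -1.9 -0.2] grip 0.0511
```

View pics/s9.png

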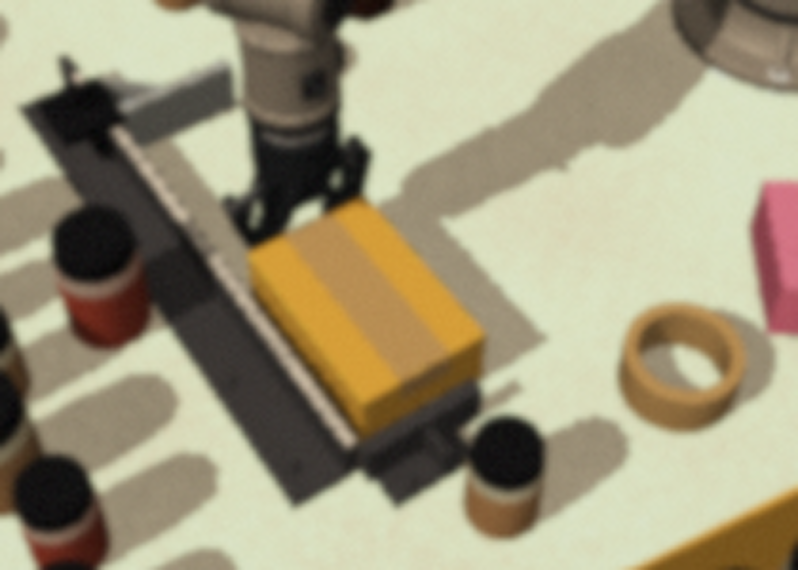

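Run:
```python
from bench import r
from h import *
tosh(r,[(596,5,14),(520,60,130),(495,137,130,2.8),(495,137,15,2.8)])
```

```text
t 9.93 tcp [595.9  31.3  14.4] yaw 92.91 zax [ 0.  0. -1.] F [ 0.2 -0.7 -1.2] grip 0.051
(596, 5, 14) -> [-26.3  -1.2   0.4] turn 
(520, 60, 130) -> [  32.5  -74.3 -115.6] turn 
(495, 137, 130, 2.8) -> [ 110.7  -95.3 -115.6] turn 90.1
(495, 137, 15, 2.8) -> [110.7 -95.4  -0.6] turn 90.1
```

send_rows --moves '[-12,0,0,0,-26,0,-20,0,-26,0,-70,5,-10,-20,-110,15,20,-50,-115,25,55,-80,-115,35,90,-95,-115,45,110,-95,-115,55]'

```text
clock: 10.92
tcp_pos: [0.4942, 0.137, 0.1297]
orientation: [-2.973, -1.014, -0.001]
contact_force: [-0.3, 0.4, -0.8]
grip_width: 0.051
```

Run:
```python
from bench import r
from h import *
tosh(r,[(495,137,130,2.8),(495,137,15,2.8)])
```

```text
t 10.93 tcp [494.2 137.  129.7] yaw 37.68 zax [ 0.  0. -1.] F [-0.3  0.4 -0.8] grip 0.051
(495, 137, 130, 2.8) -> [ 0.6  0.4 -0.3] turn 34.9
(495, 137, 15, 2.8) -> [  0.6   0.4 114.7] turn 34.9
```

send_rows --moves '[0,0,10,10,0,0,25,20,0,0,45,30,0,0,75,35,0,0,100,35,0,0,115,35,0,0,115,35]'

```text
clock: 11.8
tcp_pos: [0.495, 0.1353, 0.0137]
orientation: [3.14, 0.079, -0.002]
contact_force: [-0.2, -0.0, 0.1]
grip_width: 0.0513
```

Run:
```python
from bench import r
from h import *
st(r)
f=r.grab_frame("wrist"); cv2.imwrite("pics/w10.png",f["img"][:,:,::-1]);np.savez("w10.npz",**f)
```

```text
t 11.8 tcp [495.  135.3  13.7] yaw 2.88 zax [-0.002 -0.    -1.   ] F [-0.2 -0.   0.1] grip 0.0513
```

View pics/w10.png

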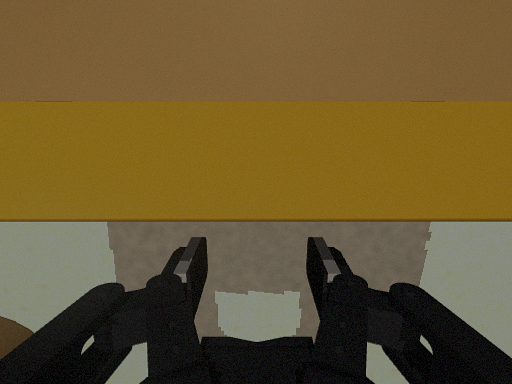

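send_rows --moves '[6,0,0,0,12,0,0,0,18,0,0,0,23,0,0,0,27,0,0,0,30,0,0,0,33,0,0,0,35,0,0,0]'

```text
clock: 12.85
tcp_pos: [0.5304, 0.1374, 0.0141]
orientation: [3.14, 0.079, -0.0]
contact_force: [-2.2, 0.1, -0.4]
grip_width: 0.0513
```

send_rows --moves '[1.5,0,0,0,3,0,0,0]'

```text
clock: 13.1
tcp_pos: [0.5311, 0.1374, 0.0138]
orientation: [3.14, 0.078, -0.007]
contact_force: [-9.5, -0.2, 3.1]
grip_width: 0.051
```

send_rows --moves '[1,0,0,0,1.5,0,0,0,1.5,0,0,0]'

```text
clock: 13.48
tcp_pos: [0.531, 0.1373, 0.0135]
orientation: [3.139, 0.078, -0.011]
contact_force: [-11.4, 0.3, 4.3]
grip_width: 0.0509
```

Run:
```python
from bench import r
from h import *
st(r)
f=r.grab_frame("wrist"); cv2.imwrite("pics/w11.png",f["img"][:,:,::-1]);np.savez("w11.npz",**f)
f=r.grab_frame("scene"); cv2.imwrite("pics/s11.png",cv2.resize(f["img"][140:290,150:360,::-1],None,fx=3.8,fy=3.8,interpolation=2));np.savez("s11.npz",**f)
```

```text
t 13.47 tcp [531.  137.3  13.5] yaw 2.86 zax [-0.007 -0.002 -1.   ] F [-11.4   0.3   4.3] grip 0.0509
```

View pics/s11.png

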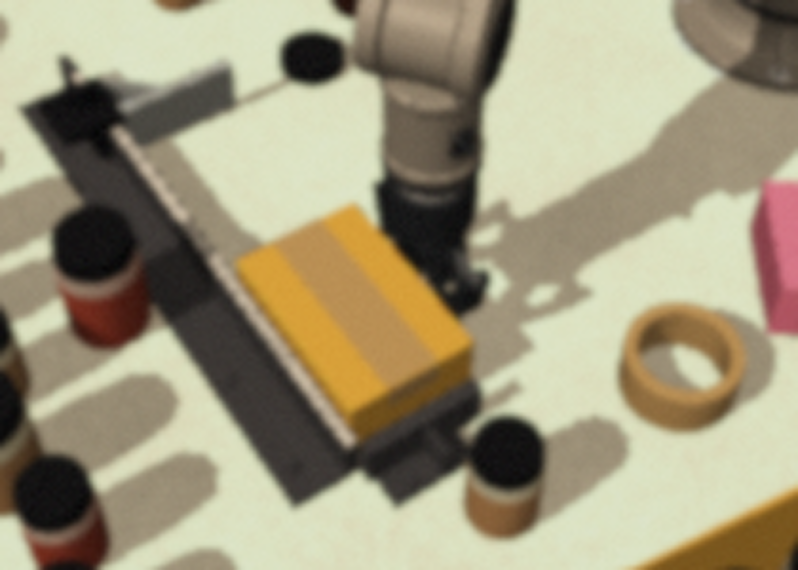

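View pics/w11.png

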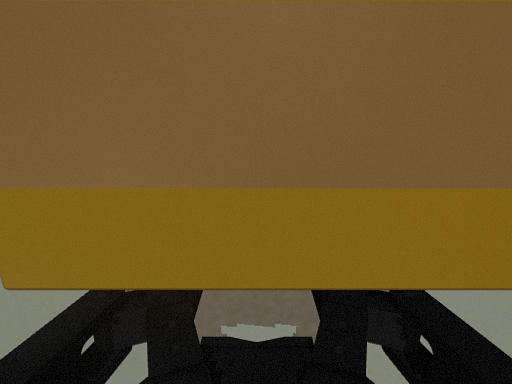

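Run:
```python
from bench import r
from h import *
tosh(r,[(500,136,14),(500,100,130),(610,0,130,92.8),(610,0,14,92.8)])
```

```text
t 13.57 tcp [531.  137.3  13.5] yaw 2.86 zax [-0.007 -0.002 -1.   ] F [-12.8   0.5   4.2] grip 0.0514
(500, 136, 14) -> [-31.1  -0.2  -0.3] turn 
(500, 100, 130) -> [ -33.7   35.9 -116.2] turn 
(610, 0, 130, 92.8) -> [  71.2  141.3 -116.8] turn -89.9
(610, 0, 14, 92.8) -> [ 72.  141.1  -0.8] turn -89.9
```

send_rows --moves '[-15,0,0,0,-31,0,-15,0,-33,0,-60,0,-30,15,-110,-10,-10,50,-115,-20,20,85,-115,-30,50,120,-115,-40,70,140,-115,-50]'

```text
clock: 14.58
tcp_pos: [0.6137, -0.0015, 0.1297]
orientation: [2.809, 1.402, 0.003]
contact_force: [0.3, 1.8, 0.4]
grip_width: 0.0513
```

Run:
```python
from bench import r
from h import *
tosh(r,[(610,0,130,92.8),(610,0,14,92.8)])
f=r.grab_frame("top"); cv2.imwrite("pics/t12.png",f["img"][:,:,::-1])
```

```text
t 14.57 tcp [613.7  -1.5 129.7] yaw 53.06 zax [ 0.003 -0.001 -1.   ] F [0.3 1.8 0.4] grip 0.0513
(610, 0, 130, 92.8) -> [-1.1 -3.8 -0.3] turn -39.7
(610, 0, 14, 92.8) -> [ -1.2  -4.2 115.7] turn -39.7
```

send_rows --moves '[-1,-2,0,-10,-1,-4,0,-20,-1,-4,0,-30,-1,-4,25,-39.7,-1,-4,70,-39.7,-1,-4,105,-39.7,-1,-4,116,-39.7,-1,-4,116,-39.7]'

```text
clock: 15.62
tcp_pos: [0.6082, 0.0032, 0.0135]
orientation: [2.171, 2.271, 0.0]
contact_force: [0.2, 0.1, 0.2]
grip_width: 0.051
```

Run:
```python
from bench import r
from h import *
st(r)
f=r.grab_frame("wrist"); cv2.imwrite("pics/w13.png",f["img"][:,:,::-1]);np.savez("w13.npz",**f)
```

```text
t 15.62 tcp [608.2   3.2  13.5] yaw 92.59 zax [ 0.  0. -1.] F [0.2 0.1 0.2] grip 0.051
```

View pics/w13.png

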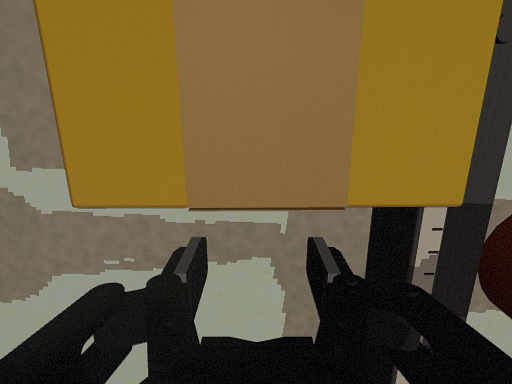

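send_rows --moves '[7,0,0,0,14,0,0,0,20,0,0,0,25,0,0,0,29,0,0,0,32,0,0,0,34,0,0,0,35,0,0,0]'

```text
clock: 16.68
tcp_pos: [0.6062, 0.0375, 0.0131]
orientation: [-2.171, -2.271, 0.001]
contact_force: [-0.9, -4.0, 0.1]
grip_width: 0.0511
```

send_rows --moves '[1.5,0,0,0,3,0,0,0]'

```text
clock: 16.92
tcp_pos: [0.6062, 0.0411, 0.0132]
orientation: [-2.171, -2.271, -0.0]
contact_force: [-0.4, -2.5, -1.5]
grip_width: 0.0515
```

send_rows --moves '[1.5,0,0,0,3,0,0,0]'

```text
clock: 17.18
tcp_pos: [0.6063, 0.0442, 0.0133]
orientation: [-2.171, -2.271, -0.0]
contact_force: [0.3, -2.1, -0.0]
grip_width: 0.0516
```

send_rows --moves '[1.5,0,0,0,3,0,0,0]'

```text
clock: 17.42
tcp_pos: [0.6063, 0.0449, 0.0133]
orientation: [2.17, 2.269, -0.003]
contact_force: [0.6, -9.4, 2.7]
grip_width: 0.0514
```

send_rows --moves '[1,0,0,0,1.5,0,0,0,1.5,0,0,0]'

```text
clock: 17.8
tcp_pos: [0.6062, 0.0448, 0.0133]
orientation: [2.17, 2.267, -0.006]
contact_force: [-0.6, -10.2, 2.8]
grip_width: 0.0512
```

Run:
```python
from bench import r
from h import *
st(r)
f=r.grab_frame("wrist"); cv2.imwrite("pics/w14.png",f["img"][:,:,::-1]);np.savez("w14.npz",**f)
f=r.grab_frame("scene"); cv2.imwrite("pics/s14.png",cv2.resize(f["img"][140:290,150:360,::-1],None,fx=3.8,fy=3.8,interpolation=2));np.savez("s14.npz",**f)
```

```text
t 17.8 tcp [606.2  44.8  13.3] yaw 92.5 zax [-0.    -0.005 -1.   ] F [ -0.6 -10.2   2.8] grip 0.0512
```

View pics/s14.png

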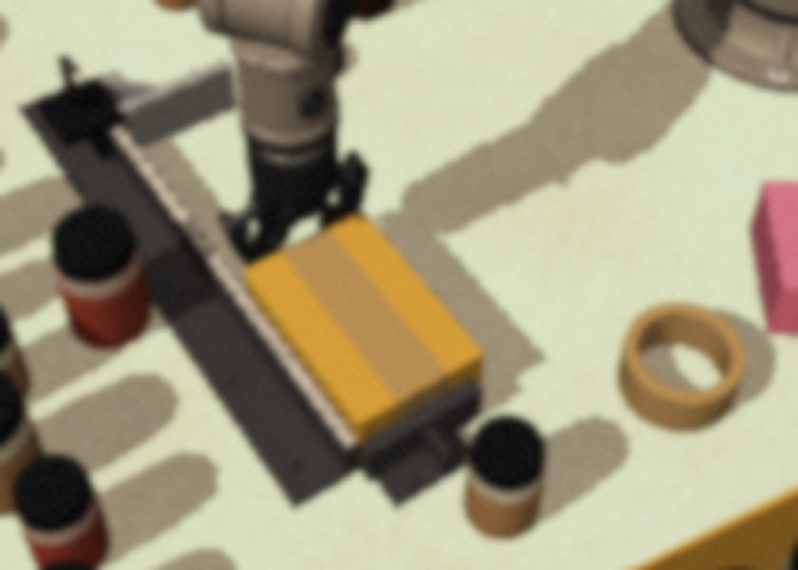

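View pics/w14.png

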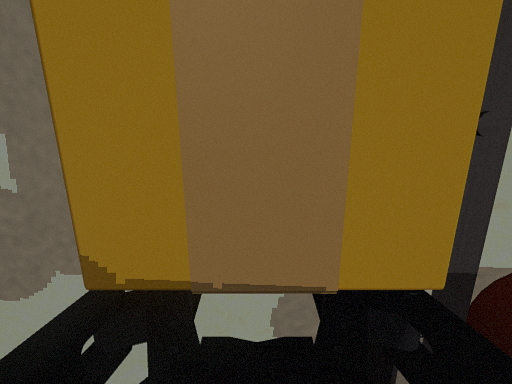

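send_rows --moves '[-12,0,0,0,-28,0,-20,0,-28,0,-70,5,-10,-20,-110,15,15,-50,-115,25,50,-80,-115,35,80,-107,-115,45,100,-107,-115,55]'

```text
clock: 18.9
tcp_pos: [0.4924, 0.1457, 0.1287]
orientation: [-2.974, -1.008, -0.0]
contact_force: [0.8, -0.1, 0.2]
grip_width: 0.0512
```

Run:
```python
from bench import r
from h import *
tosh(r,[(495,138,130,2.7),(495,138,14,2.7)])
```

```text
t 18.9 tcp [492.4 145.7 128.7] yaw 37.44 zax [-0.     0.001 -1.   ] F [ 0.8 -0.1  0.2] grip 0.0512
(495, 138, 130, 2.7) -> [-2.6  7.7 -1.3] turn 34.7
(495, 138, 14, 2.7) -> [ -2.7   7.8 114.7] turn 34.7
```

send_rows --moves '[0,0,10,10,0,0,25,20,0,0,45,30,0,0,75,34.7,0,0,100,34.7,0,0,115,34.7,0,0,115,34.7]'

```text
clock: 19.77
tcp_pos: [0.4941, 0.1438, 0.0127]
orientation: [-3.14, -0.08, 0.002]
contact_force: [1.1, 0.4, 1.7]
grip_width: 0.0515
```

send_rows --moves '[8,0,0,0,16,0,0,0,23,0,0,0,29,0,0,0,33,0,0,0,36,0,0,0]'

```text
clock: 20.52
tcp_pos: [0.5306, 0.1453, 0.0133]
orientation: [3.141, 0.079, -0.0]
contact_force: [-1.0, 0.6, 1.1]
grip_width: 0.0509
```

send_rows --moves '[1.5,0,0,0,3,0,0,0]'

```text
clock: 20.78
tcp_pos: [0.5307, 0.145, 0.0126]
orientation: [3.139, 0.079, -0.008]
contact_force: [-9.6, -0.4, 3.5]
grip_width: 0.0513
```

send_rows --moves '[-15,0,0,0,-33,0,-15,0,-35,0,-60,0,-35,20,-115,-8,-25,70,-125,-18,0,125,-125,-28,25,180,-125,-38,50,235,-125,-48]' --hand 1

```text
clock: 21.78
tcp_pos: [0.5958, -0.0882, 0.1387]
orientation: [2.832, 1.358, 0.002]
contact_force: [1.4, 0.9, 0.4]
grip_width: -0.0002
```

Run:
```python
from bench import r
from h import *
tosh(r,[(603,-150,140,92.6),(604,-228,140,92.6),(604,-228,30,92.6)])
```

```text
t 21.77 tcp [595.8 -88.2 138.7] yaw 51.26 zax [ 0.001 -0.    -1.   ] F [1.4 0.9 0.4] grip -0.0002
(603, -150, 140, 92.6) -> [-43.7  44.3  -1.3] turn -41.3
(604, -228, 140, 92.6) -> [-103.9   93.9   -1.3] turn -41.3
(604, -228, 30, 92.6) -> [-104.    93.7  108.7] turn -41.3
```

send_rows --moves '[-30,28,0,-10,-60,57,0,-20,-90,83,0,-30,-104,94,0,-40,-104,94,0,-41.3,-104,94,0,-41.3]'

```text
clock: 22.52
tcp_pos: [0.6026, -0.225, 0.1384]
orientation: [-2.18, -2.262, -0.001]
contact_force: [-0.2, 0.8, 0.5]
grip_width: -0.0002
```

Run:
```python
from bench import r
from h import *
st(r)
f=r.grab_frame("wrist"); cv2.imwrite("pics/w15.png",f["img"][:,:,::-1]);np.savez("w15.npz",**f)
f=r.grab_frame("top"); cv2.imwrite("pics/t15.png",cv2.resize(f["img"][80:240,130:420,::-1],None,fx=2.75,fy=2.75,interpolation=2));np.savez("t15.npz",**f)
```

```text
t 22.52 tcp [ 602.6 -225.   138.4] yaw 92.13 zax [ 0.     0.001 -1.   ] F [-0.2  0.8  0.5] grip -0.0002
```

View pics/w15.png

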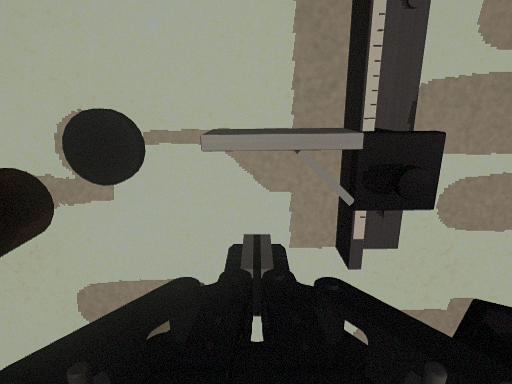

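View pics/t15.png

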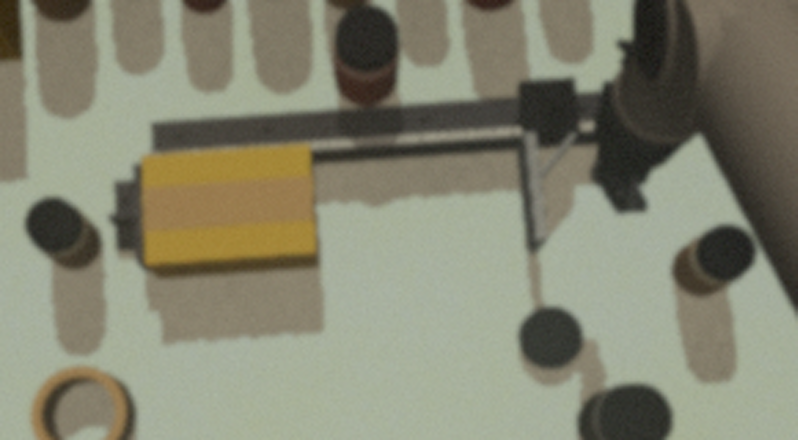

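Run:
```python
from h import *
from bench import r
f=dict(np.load("w15.npz"))
for u,v in [(202,150),(290,150)]: print((1e3*ray(f,u,v,.062)).round(1))
tosh(r,[(604,-222,30,92.6)])
```

```text
[ 560.5 -184.4   62. ]
[ 624.6 -182.    62. ]
t 22.62 tcp [ 602.9 -224.7  138.5] yaw 92.22 zax [ 0.  0. -1.] F [-0.1 -0.1 -0.4] grip 0.0001
(604, -222, 30, 92.6) -> [  2.6   1.2 108.5] turn -0.4
```

send_rows --moves '[0,1,45,-0.5,0,1,90,-0.5,0,1,108,-0.5,6,1,108,-0.5,12,1,108,-0.5,18,1,108,-0.5,23,1,108,-0.5,26,1,108,-0.5]'

```text
clock: 23.62
tcp_pos: [0.6029, -0.2003, 0.0308]
orientation: [2.168, 2.273, 0.0]
contact_force: [-0.5, -0.6, 0.3]
grip_width: 0.0
```

Run:
```python
from bench import r
from h import *
st(r)
f=r.grab_frame("wrist"); cv2.imwrite("pics/w16.png",f["img"][:,:,::-1])
```

```text
t 23.62 tcp [ 602.9 -200.3   30.8] yaw 92.7 zax [ 0.001 -0.    -1.   ] F [-0.5 -0.6  0.3] grip 0.0
```

View pics/w16.png

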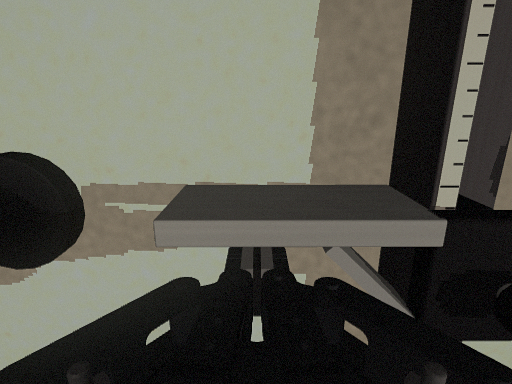

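send_rows --moves '[4,0,0,0,10,0,0,0,17,0,0,0,25,0,0,0,33,0,0,0,41,0,0,0,49,0,0,0,57,0,0,0]'

```text
clock: 24.68
tcp_pos: [0.5998, -0.1432, 0.0303]
orientation: [-2.169, -2.273, 0.0]
contact_force: [0.0, -2.4, 0.1]
grip_width: 0.0002
```

send_rows --moves '[8,0,0,0,16,0,0,0,24,0,0,0,32,0,0,0,40,0,0,0,48,0,0,0,56,0,0,0,64,0,0,0]'

```text
clock: 25.68
tcp_pos: [0.5968, -0.0793, 0.0303]
orientation: [-2.169, -2.273, 0.0]
contact_force: [-0.8, -2.6, -0.9]
grip_width: -0.0002
```

send_rows --moves '[8,0,0,0,16,0,0,0,24,0,0,0,32,0,0,0,40,0,0,0,48,0,0,0,56,0,0,0,63,0,0,0]'

```text
clock: 26.68
tcp_pos: [0.594, -0.0162, 0.0303]
orientation: [-2.168, -2.273, -0.0]
contact_force: [-1.9, -2.4, -0.7]
grip_width: 0.0001
```

Run:
```python
from bench import r
from h import *
st(r)
f=r.grab_frame("wrist"); cv2.imwrite("pics/w17.png",f["img"][:,:,::-1])
```

```text
t 26.68 tcp [594.  -16.2  30.3] yaw 92.7 zax [ 0.  0. -1.] F [-1.9 -2.4 -0.7] grip 0.0001
```

View pics/w17.png

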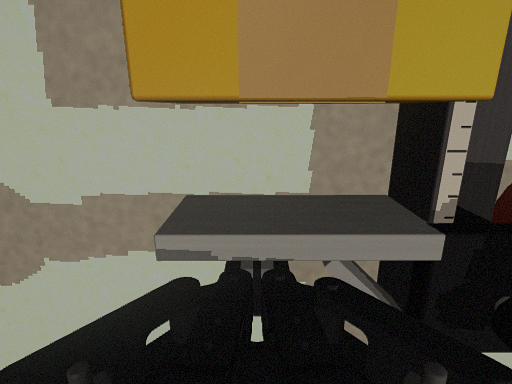

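Remaining about 48 mm (−16 → ~32). Continue, slowing down.

send_rows --moves '[7,0,0,0,13,0,0,0,19,0,0,0,25,0,0,0,30,0,0,0,35,0,0,0,39,0,0,0,42,0,0,0]'

```text
clock: 27.72
tcp_pos: [0.5923, 0.0254, 0.0304]
orientation: [2.168, 2.273, 0.001]
contact_force: [0.5, -2.5, 1.2]
grip_width: 0.0001
```

send_rows --moves '[1.5,0,0,0,3,0,0,0]'

```text
clock: 27.98
tcp_pos: [0.5922, 0.0281, 0.0304]
orientation: [2.169, 2.272, 0.0]
contact_force: [1.2, -2.7, -0.5]
grip_width: 0.0001
```

send_rows --moves '[1,0,0,0,2,0,0,0]'

```text
clock: 28.22
tcp_pos: [0.5919, 0.03, 0.0303]
orientation: [2.169, 2.273, 0.0]
contact_force: [1.5, -1.3, 0.4]
grip_width: -0.0004
```

send_rows --moves '[1,0,0,0,2,0,0,0]'

```text
clock: 28.48
tcp_pos: [0.5917, 0.0321, 0.0303]
orientation: [2.169, 2.273, 0.0]
contact_force: [1.1, -1.5, 0.4]
grip_width: 0.0004
```

send_rows --moves '[1,0,0,0,2,0,0,0]'

```text
clock: 28.72
tcp_pos: [0.5917, 0.0341, 0.0303]
orientation: [2.169, 2.273, 0.0]
contact_force: [0.4, -1.7, 0.1]
grip_width: 0.0003
```

Run:
```python
from bench import r
from h import *
st(r)
f=r.grab_frame("wrist"); cv2.imwrite("pics/w18.png",f["img"][:,:,::-1])
```

```text
t 28.73 tcp [591.7  34.1  30.3] yaw 92.69 zax [ 0.  0. -1.] F [ 0.4 -1.7  0.1] grip 0.0003
```

View pics/w18.png

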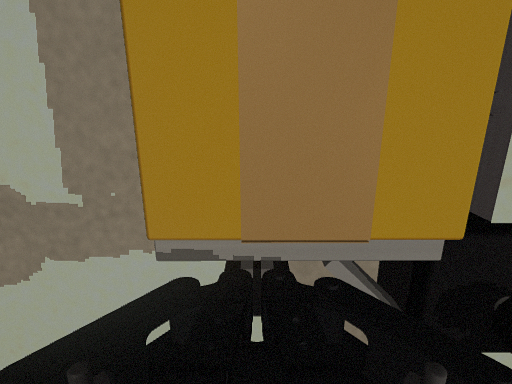

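send_rows --moves '[0.7,0,0,0,1.5,0,0,0,1.5,0,0,0]'

```text
clock: 29.15
tcp_pos: [0.5915, 0.0348, 0.0303]
orientation: [2.169, 2.272, -0.001]
contact_force: [1.1, -5.0, 0.9]
grip_width: -0.0001
```

send_rows --moves '[0.7,0,0,0,1.5,0,0,0,1.5,0,0,0]'

```text
clock: 29.52
tcp_pos: [0.5915, 0.0349, 0.0303]
orientation: [2.17, 2.27, -0.004]
contact_force: [-0.3, -7.8, 2.9]
grip_width: 0.0002
```

send_rows --moves '[-2,0,0,0,-10,0,0,0,-25,0,0,0,-35,0,-15,0,-45,0,-60,0,-60,0,-110,0,-110,0,-130,0,-165,0,-130,0]'

```text
clock: 30.52
tcp_pos: [0.6009, -0.1287, 0.1641]
orientation: [2.164, 2.271, 0.005]
contact_force: [0.2, 0.9, 0.4]
grip_width: 0.0003
```

Run:
```python
from bench import r
from h import *
st(r)
f=r.grab_frame("wrist"); cv2.imwrite("pics/w19.png",f["img"][:,:,::-1]);np.savez("w19.npz",**f)
f=r.grab_frame("top"); cv2.imwrite("pics/t19.png",cv2.resize(f["img"][80:240,130:420,::-1],None,fx=2.75,fy=2.75,interpolation=2));np.savez("t19.npz",**f)
f=r.grab_frame("scene"); cv2.imwrite("pics/s19.png",cv2.resize(f["img"][100:290,90:360,::-1],None,fx=2.9,fy=2.9,interpolation=2));np.savez("s19.npz",**f)
```

```text
t 30.52 tcp [ 600.9 -128.7  164.1] yaw 92.78 zax [ 0.006 -0.001 -1.   ] F [0.2 0.9 0.4] grip 0.0003
```

View pics/w19.png

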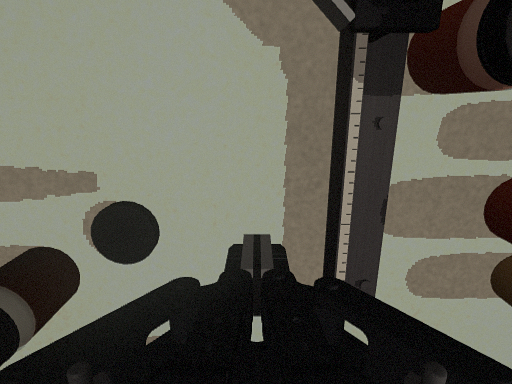

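View pics/t19.png

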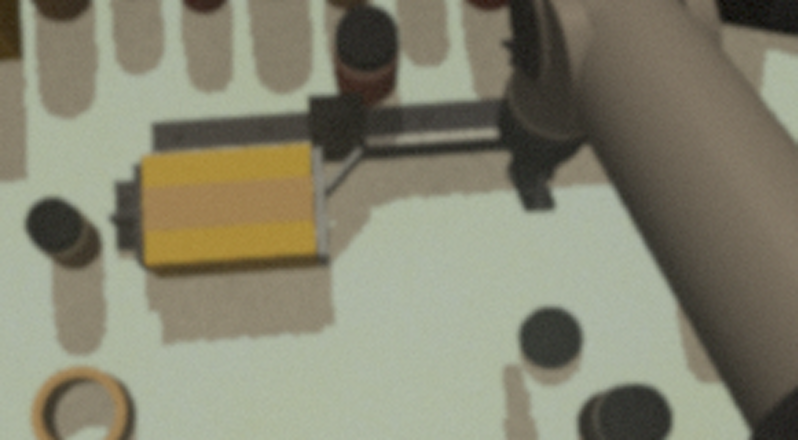

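View pics/s19.png

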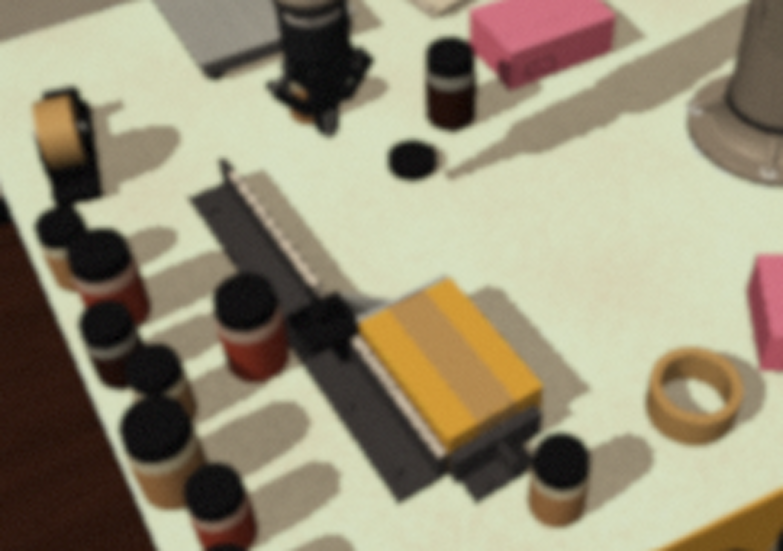

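Run:
```python
from h import *
for n in ("t15","t19"):
    f=dict(np.load(n+".npz"));hsv=cv2.cvtColor(f["img"],cv2.COLOR_RGB2HSV)
    m=cv2.inRange(hsv,(8,90,120),(30,255,255));m[:125]=0;m[190:]=0;m[:,:178]=0;m[:,260:]=0
    cn=max(cv2.findContours(m,0,1)[0],key=cv2.contourArea);b=cv2.boxPoints(cv2.minAreaRect(cn))
    P=np.array([1e3*ray(f,*q,.07)[:2] for q in b]);P=P[np.argsort(P[:,1])]
    print(n,P.round(1).tolist(),"centre",P.mean(0).round(1))
    lo=P[:2][np.argsort(P[:2,0])];hi=P[2:][np.argsort(P[2:,0])]
    for a,c in zip(lo,hi):print("angle",np.degrees(np.arctan2(a[0]-c[0],c[1]-a[1])).round(2))
```

```text
t15 [[548.0, 53.5], [669.2, 60.2], [538.9, 232.3], [660.0, 242.8]] centre [604.  147.2]
angle 2.91
angle 2.89
t19 [[547.4, 53.7], [669.2, 60.1], [538.8, 233.7], [660.3, 244.0]] centre [603.9 147.9]
angle 2.76
angle 2.74
```

Run:
```python
from bench import r
from h import *
st(r); print(r.hand_in())
```

```text
t 30.68 tcp [ 598.8 -133.1  161.1] yaw 92.26 zax [ 0.    -0.002 -1.   ] F [-0.4  1.1  0.2] grip -0.0002
the job is handed in; nothing more can be done
None
```

The carton is set in the gauge and the job was handed in at about 31 s. I squared it up against the fence, pushed it to the end stop and pressed it to the fence again. I then pushed the sliding stop up from its back face, all with the fingertips and nothing gripped.

**Checks that agreed:**
- **Seating:** each push ended with the tool halted and the force up to about 8–13 N, so the carton was blocked by the fence, the end stop and the sliding stop in turn.
- **Angle:** the carton measures 2.75° in the last top picture, against 2.7 to 2.8° for the fence.
- **Movement:** the carton moved less than 1 mm, within measuring error, while the sliding stop came up.
- **Surroundings:** the jars, lid and tape roll in the last top and scene pictures look where they were. I judged this by eye, and `jar_c` was hidden by the arm.
- **Retreat:** the arm was clear of everything before hand-in.

**Checks that disagreed:**
- My first reading of the fence angle, about 1.6°, was wrong. I measured it again as about 2.75° and corrected for it before the final pushes.
- The sliding stop met the carton about 3 mm later than I had worked out. I put this down to the shut fingers being narrower than the half-open ones I used on the carton, but did not confirm it.

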